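# Release and slide open a solvent filter cover

## Task

On the solvent filter unit with the orange snap tab, press the tab fully down so that it stays in, and only then push the released cover along its channel, away from its seat, until the filter bay under it is completely uncovered. Only press and push: do not lift or tip the cover, and leave it lying flat in the channel. Leave the unit with the blue tab closed and everything else on the bench where it is.

Things in the scene. Friction and masses are not known exactly. Their poses are not given: they have to be found in the camera images.
- unit_orange: Fixed grey filter unit with the orange tab, 200 (x) x 120 (y) x 75 mm. Origin: centre of underside; z up; its cover slides open to +x. Channel along x, 90 mm wide, walls to z = 75 mm, open at -x; cover rides on ledges at z = 60. Filter bay x = -88 to -28 under the closed cover, sill z = 60 at the -x end; deck z = 56 from x = -28; end stop (top z = 72) begins at x = +85.
- cover_orange: Loose black cover of the orange unit: plate 90 (x) x 86 (y) x 10 mm, about 150 g; white rib 8 thick, 60 wide, 20 high on top of its -x edge. Origin: centre of underside; x as its unit. Closed: origin at unit x = -55, z = 60 mm, -x face flush with the unit's end. Slides about 95 mm to +x up to the stop; bay uncovered after 72 mm.
- cover_orange_push (a point): Point on the outer -x face of the orange unit's cover, mid-width, 10 mm above the cover's underside, at the foot of the rib: the place to push, towards the unit's +x.
- tab_orange (a joint): How far the orange tab is pressed down, m: 0 standing up, 0.010 fully in. It needs about 4 N, has no return spring and stays where it is left. Up, it blocks the cover; fully in, its top is 2 mm below the cover's underside and the cover passes over it.
- tab_orange_top (a point): Centre of the top of the orange snap tab, 30 (x) x 32 (y) mm, with three black ridges; on the unit's centre line at x = +9 mm, its edge 4 mm ahead of the closed cover; top 68 mm above the bench when up, 58 mm when fully in. It is pressed straight down.
- unit_blue: Fixed grey filter unit with the blue tab, 200 (x) x 120 (y) x 75 mm. Origin: centre of underside; z up; its cover slides open to +x. Channel along x, 90 mm wide, walls to z = 75 mm, open at -x; cover rides on ledges at z = 60. Filter bay x = -88 to -28 under the closed cover, sill z = 60 at the -x end; deck z = 56 from x = -28; end stop (top z = 72) begins at x = +85.
- cover_blue: Loose black cover of the blue unit: plate 90 (x) x 86 (y) x 10 mm, about 150 g; white rib 8 thick, 60 wide, 20 high on top of its -x edge. Origin: centre of underside; x as its unit. Closed: origin at unit x = -55, z = 60 mm, -x face flush with the unit's end. Slides about 95 mm to +x up to the stop; bay uncovered after 72 mm.
- cover_blue_push (a point): Point on the outer -x face of the blue unit's cover, mid-width, 10 mm above the cover's underside, at the foot of the rib: the place to push, towards the unit's +x.
- tab_blue (a joint): How far the blue tab is pressed down, m: 0 standing up, 0.010 fully in. It needs about 4 N, has no return spring and stays where it is left. Up, it blocks the cover; fully in, its top is 2 mm below the cover's underside and the cover passes over it.
- tab_blue_top (a point): Centre of the top of the blue snap tab, 30 (x) x 32 (y) mm, with three black ridges; on the unit's centre line at x = +9 mm, its edge 4 mm ahead of the closed cover; top 68 mm above the bench when up, 58 mm when fully in. It is pressed straight down.
- vial_a: Small amber vial, 18 mm diameter, 44 mm high, white cap, standing between the two units. Origin: centre of underside.
- vial_b: Small amber vial, 18 mm diameter, 44 mm high, white cap, standing beyond the units. Origin: centre of underside.
- jar: Jar 64 mm diameter, 85 mm high, white cap, beyond the units. Origin: centre of underside.
- solvent: Bottle 86 mm diameter, 190 mm high, white cap, on the right of the bench. Origin: centre of underside.
- wrench: Steel wrench 150 mm long lying flat, on the right of the bench. Origin: its underside; x along it.
- cartridge: White spare filter cartridge, 24 mm diameter, about 72 mm long, lying on a small foot, on the left of the bench. Origin: underside.
- beaker: Open glass beaker 68 mm diameter, 90 mm high, on the left of the bench. Origin: centre of underside.

How it is judged:
By the outcome, as a careful person would: the job done as asked, in the order asked, and still so for the second after the job is handed in, with the robot touching nothing.
It also fails if it takes over 40 s, if anything falls off the work surface, if the arm or the gripper's body presses on something with over 40 N, if the wrist force passes 120 N, or if a joint passes its speed limit or range.

## Robot

A 6-joint arm with a two-finger parallel gripper is mounted at the origin on the work surface. World frame = base frame: x ahead of the robot, y to its left, z up, the work surface at z = 0. Lengths are in mm, angles in degrees, forces in N, time in s.
With the tool pointing down it reaches from about 350 to 850 mm from the base axis. Payload 8.1 kg.
Tool frame: the origin (TCP) lies on the mounting face of the last link; the fingertips stand 173 mm ahead of it and the grasp point (between the pads) lies 155 mm ahead of it; z points along the fingers, y is the direction in which the jaws open and shut (so a half turn about z gives the same grasp; the last joint's range is limited). The gripper opens to 85 mm and grips with 20 to 120 N. Pads are 22 mm wide; open, the fingers measure 114 mm over their backs; the gripper's body (76 mm by 85 mm) begins 54 mm behind the grasp point. The pads swing forward as they close: fully open they stand 13 mm farther back than shut.
Start: joints at [-71.356, 7.471, 85.268, -0, 87.261, -4.893], TCP at [239.626, -550.078, 404.692] pointing down, gripper open.
Joint ranges: [-169.43, 169.43], [-51.17, 129.36], [1.28, 143.12], [-76.62, 256.62], [0, 156.53], [-152.29, 152.29]. Speed limits (degrees/s): [136.94, 136.94, 159.86, 180, 180, 180].

## Interface

Orientations are given as [roll, pitch, yaw] about the fixed x, y, z axes, in that order (R = Rz(yaw) Ry(pitch) Rx(roll)).
In Python, from bench import * gives the robot as it stands.
- The arm moves only by the tool arm_command, never from a script. Its argument "plan" is a list of rows, each an object of numbers: "jaw": the closure, from 0 (fully open) to 1 (shut); "dx", "dy", "dz": the shift along the tool's x, y, z in mm; "wx", "wy", "wz": the turn, a rotation vector about the tool's x, y, z in rad. A call has 1 to 12 rows; each row is the pose to reach, as a shift and turn from the pose commanded when the call began, along the tool's axes at that moment; what a row does not reach only later rows make up. A row lasts 1/10 s, in which the tool goes at most 50 mm and 8.59 degrees, less where a joint would pass 70% of its speed; a pose out of reach is approached as far as the arm can. A call with a gripper value outside its range is refused whole. The fingers move at their own pace and stop on an object; "squeeze" is the grip in N (left out, the last holds). Time passes only in rows, so rows that repeat a pose let the fingers close. It gives the time, the measured TCP pose, the force and the opening at its end, in the units of the state.
- sense(): the state, without advancing time (a new reading comes with each control period).
- snapshot(name): name is "scene" or "top" or "wrist"; returns a dict with "pixels" (420x560x3 uint8, red, green, blue), "fx", "fy", "cx", "cy" (pixels), "extrinsics" (4x4, takes a point from camera to world coordinates). Camera axes: x right, y up, looking along -z (the intrinsics and any distortion apply to the point x, -y, -z); pixel columns grow to the right and rows downward; lengths in mm; the calibration is good to about 2 mm. The wrist camera is an equidistant fisheye: a pixel r from the principal point sees the ray r / f radians off the axis. A picture is of the moment at which its call begins. There is no depth.
- hand_in(): hands the job in, once; it reports no verdict.
Trained networks look in the newest picture that a camera, given by its name, has taken for a name from the list of things; names that differ only in an ending like _2 or _b are one class to them, and where a whole thing is asked for, a point or a joint stands for the part that bears it (a point fixed in the world has none). Each returns a list of dicts, best first, with "score" (0 to 1); they miss things now and then, are a little off and sometimes report something else, mostly with a low value. They report only what shows in the picture. A call takes as long as a camera call.
- recognise(camera, target): "box" ([left, top, width, height] in pixels, round what is visible of it).
- pinpoint(camera, target): "pixel" ([column, row] in pixels: a listed point, or the origin of a listed thing).
The state is a dict: "time": time; "joint_pos": joint angles; "qd": joint speeds; "joint_efforts": joint torques, N m; "tool_pos": TCP position; "tcp_rot": TCP orientation; "ft_force": force on the tool from outside, world axes, zero at the start; "wrist_torque": the same for the moment, N m; "finger_gap": finger opening in mm.
Only numpy, scipy, OpenCV 4.12 (cv2) and the standard library are available. Lean on these libraries where they do the work, as an engineer would, in place of code of your own. Each camera call takes 0.05 s, during which the arm holds its last target.

## Working session

There is one attempt and no reset: what is moved stays moved. The work goes in short steps, Python scripts to look and compute and a tool call to move; the robot and the scene stay as the last step left them, time stands still between calls to the robot, and variables do not carry over. Pictures are saved under pics/ and viewed, and the job is handed in when it is done.

Besides the shell and the picture viewer there is one more tool, called after "Request:" as a command line: name --argument value ..., lists and objects as JSON in quotes. arm_command: Moves the arm, as the interface text tells. Its arguments: {"type":"object","properties":{"plan":{"type":"array"},"squeeze":{"type":"number"}},"required":["plan"]}

```bash
mkdir -p pics; ls
python3 - <<'E'
from bench import *
import cv2
s=sense(); print(s)
for n in ["scene","top","wrist"]:
    d=snapshot(n); cv2.imwrite(f"pics/{n}0.png",d["pixels"][:,:,::-1])
    print(n,d["fx"],d["fy"],d["cx"],d["cy"],d["extrinsics"])
    for t in ["tab_orange_top","cover_orange_push","unit_orange","tab_blue_top","cover_blue_push","unit_blue"]:
        print(n,t,[(round(p["score"],2),p["pixel"]) for p in pinpoint(n,t)[:3]])
E
```

```text
pics
{'time': 0.0, 'joint_pos': array([-7.13575547e+01,  7.51625020e+00,  8.53299877e+01, -5.70394417e-04,
        8.72615349e+01, -4.89131676e+00]), 'qd': array([ 0.04414491, -0.02167108,  0.06047798, -0.0935521 ,  0.04290802,
        0.02896531]), 'joint_efforts': array([-1.21692432e-03, -5.69410014e+01, -5.00547945e+01, -5.39226057e-04,
        1.47797138e-02,  3.97405313e-05]), 'tool_pos': array([ 239.53489299, -549.8595696 ,  403.62543206]), 'tcp_rot': array([-1.79892571e+02, -8.62172487e-03,  2.35337818e+01]), 'ft_force': array([ 0.05127096, -0.22027138,  0.9583856 ]), 'wrist_torque': array([-0.07207764, -0.0076812 ,  0.0151717 ]), 'finger_gap': 85.27442115298342}
scene 398.4267631900356 398.4267631900356 274.25670106102535 210.81798271469063 [[ 6.86764866e-01 -5.51922863e-01  4.73006524e-01  1.11601656e+03]
 [ 7.26646542e-01  5.04817411e-01 -4.65987322e-01 -5.40160307e+02]
 [ 1.84071280e-02  6.63732276e-01  7.47743702e-01  9.05813570e+02]
 [ 0.00000000e+00  0.00000000e+00  0.00000000e+00  1.00000000e+00]]
scene tab_orange_top [(0.73, [236.0, 253.5])]
scene cover_orange_push [(
[... 757 characters left out ...]
259.9, 139.7]), (0.28, [210.8, 190.0])]
top tab_blue_top [(0.6, [209.0, 188.8]), (0.47, [448.2, 197.1])]
top cover_blue_push [(0.8, [198.0, 233.8]), (0.61, [282.4, 202.8])]
top unit_blue [(0.61, [213.4, 191.5])]
wrist 325.19226210127806 325.19226210127806 284.81483811925915 210.61238069447026 [[ 3.99751338e-01  8.79616232e-01  2.57825818e-01  3.06616514e+02]
 [-9.16623623e-01  3.83623659e-01  1.12401165e-01 -5.21254773e+02]
 [-3.81949888e-05 -2.81261752e-01  9.59631088e-01  3.74182409e+02]
 [ 0.00000000e+00  0.00000000e+00  0.00000000e+00  1.00000000e+00]]
wrist tab_orange_top []
wrist cover_orange_push []
wrist unit_orange []
wrist tab_blue_top []
wrist cover_blue_push []
wrist unit_blue []
```

View pics/scene0.png

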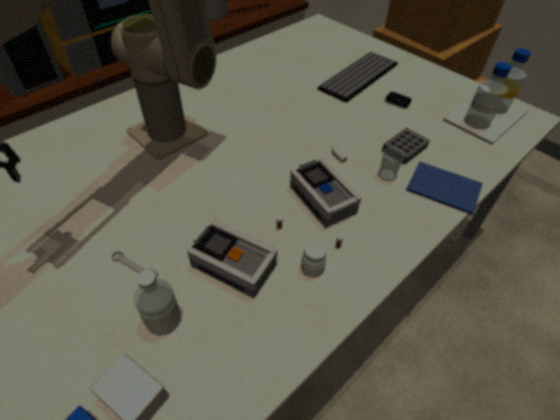

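View pics/top0.png

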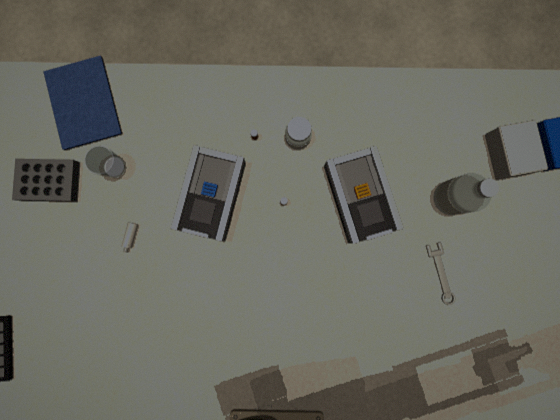

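The top picture shows the orange unit right of centre, with its tab at about (361,189) and cover rib near (374,237). The blue unit is at the left, with its tab at (209,189). In the scene view the orange tab is at (236,253). Next I'll triangulate.

```bash
cat > h.py <<'E'
import numpy as np, cv2
def ray(d,px):
    E=d["extrinsics"]; v=np.array([(px[0]-d["cx"])/d["fx"],-(px[1]-d["cy"])/d["fy"],-1.0])
    v=E[:3,:3]@v; return E[:3,3],v/np.linalg.norm(v)
def onz(d,px,z):
    o,v=ray(d,px); return o+v*(z-o[2])/v[2]
def proj(d,P):
    E=d["extrinsics"]; p=E[:3,:3].T@(np.asarray(P,float)-E[:3,3])
    return np.array([d["cx"]+d["fx"]*p[0]/-p[2], d["cy"]-d["fy"]*p[1]/-p[2]])
def unitpt(c,yaw,p):
    y=np.radians(yaw); R=np.array([[np.cos(y),-np.sin(y)],[np.sin(y),np.cos(y)]])
    return np.r_[np.array(c)+R@np.array(p[:2]),p[2]]
E
python3 - <<'E'
from bench import *
from h import *
for n in ["scene","top"]:
    d=snapshot(n); im=d["pixels"]
    hsv=cv2.cvtColor(im,cv2.COLOR_RGB2HSV)
    m=cv2.inRange(hsv,(8,170,110),(22,255,255))
    k,l,st,c=cv2.connectedComponentsWithStats(m)
    for i in np.argsort(-st[1:,4])[:2]+1:
        print(n,st[i],c[i],onz(d,c[i],68))
    for t,z in [("tab_orange_top",68),("cover_orange_push",70),("unit_orange",0)]:
        for p in pinpoint(n,t)[:1]: print(n,t,p["pixel"],onz(d,p["pixel"],z))
    x0,y0=(180,215) if n=="scene" else (310,135)
    cv2.imwrite(f"pics/{n}c.png",cv2.resize(im[y0:y0+120,x0:x0+120,::-1],None,fx=5,fy=5,interpolation=cv2.INTER_CUBIC))
E
```

```text
scene [451  44  14   8  35] [457.31428571  47.68571429] [ 428.86751757 1263.56722882   68.        ]
scene [229 255   4   2   5] [230.6 255.4] [ 621.37855801 -204.76192522   68.        ]
scene tab_orange_top [233.0, 253.0] [ 619.72967157 -195.50124408   68.        ]
scene cover_orange_push [202.2, 235.5] [ 521.99362363 -220.16028749   70.        ]
scene unit_orange [235.4, 267.9] [ 621.7191542  -193.98138111    0.        ]
top [355 184  16  14  95] [362.6        190.51578947] [ 621.08967657 -189.03449351   68.        ]
top cover_orange_push [374.9, 232.8] [ 524.66278024 -216.27024574   70.        ]
top unit_orange [358.6, 195.6] [ 617.34956751 -193.21679965    0.        ]
```

View pics/topc.png

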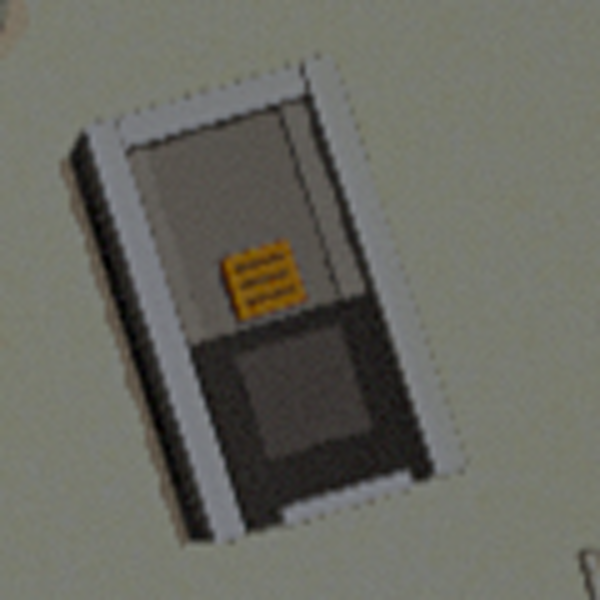

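View pics/scenec.png

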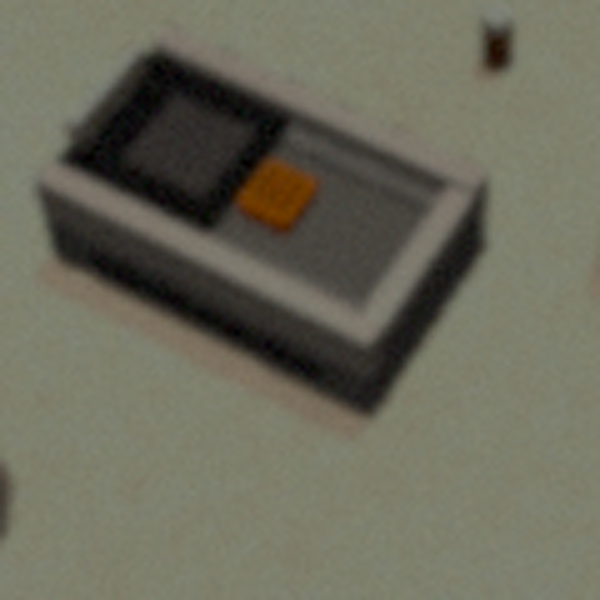

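```bash
cat > fit.py <<'E'
from bench import *
from h import *
from scipy.optimize import least_squares
ds={n:snapshot(n) for n in ["scene","top"]}
C={"top":((310,135),[((95,122),(100,60,75)),((322,62),(100,-60,75)),((462,470),(-100,-60,75)),((232,540),(-100,60,75)),((225,258),(24,16,68)),((290,241),(24,-16,68)),((306,300),(-6,-16,68)),((240,318),(-6,16,68))]),
"scene":((180,215),[((163,36),(-100,60,75)),((488,180),(100,60,75)),((368,345),(100,-60,75)),((42,180),(-100,-60,75)),((272,158),(-6,16,68)),((318,185),(24,16,68)),((285,233),(24,-16,68)),((237,205),(-6,-16,68))])}
def f(p,names,full=False):
    r=[]
    for n in names:
        (x0,y0),L=C[n]
        for c,u in L:
            px=np.array([x0+(c[0]+.5)/5-.5,y0+(c[1]+.5)/5-.5])
            r.append(proj(ds[n],unitpt(p[:2],p[2],u))-px)
    return np.ravel(r)
for ns in (["top"],["scene"],["top","scene"]):
    s=least_squares(f,[618,-193,15],args=(ns,))
    print(ns,s.x.round(2),s.fun.round(1))
p=s.x
for q in [(9,0,68),(-100,0,70)]: print(q,unitpt(p[:2],p[2],q))
E
python3 fit.py
```

```text
['top'] [ 612.67 -192.55   17.96] [-2.2  1.   2.  -2.   1.9 -0.4 -2.7  1.2 -0.3  0.1 -0.1 -0.5  0.8  0.1
  0.7  0.5]
['scene'] [ 616.28 -195.12   17.7 ] [ 1.  -1.7  0.5 -0.9  0.4  1.5 -1.9  0.7 -0.3  0.6  0.3 -0.1  0.2 -0.8
 -0.1  0. ]
['top', 'scene'] [ 613.94 -193.47   17.84] [-1.7  0.4  2.6 -2.5  2.2 -0.9 -2.4  0.6  0.1 -0.5  0.3 -1.1  1.2 -0.5
  1.1 -0.1  0.8 -2.4  0.3 -1.9  0.4  0.4 -1.9 -0.1 -0.4 -0.3  0.2 -1.1
  0.1 -1.7 -0.2 -0.9]
(9, 0, 68) [ 622.5107101  -190.71478066   68.        ]
(-100, 0, 70) [ 518.74979879 -224.10150382   70.        ]
```

```bash
cat > go.py <<'E'
import sys
from bench import *
from h import *
from scipy.spatial.transform import Rotation as R
def delta(x,y,ztip,yaw):
    s=sense(); R0=R.from_euler("xyz",s["tcp_rot"],degrees=True); R1=R.from_euler("xyz",[180,0,yaw],degrees=True)
    t=np.array([x,y,ztip+173])-s["tool_pos"]
    print("t",s["time"],"tool",s["tool_pos"].round(1),s["tcp_rot"].round(2),"F",s["ft_force"].round(1),"gap",s["finger_gap"])
    print("d",(R0.inv().apply(t)).round(1),"w",(R0.inv()*R1).as_rotvec().round(4))
if __name__=="__main__": delta(*map(float,sys.argv[1:]))
E
python3 go.py 600 -197 230 17.9
```

```text
t 1.55 tool [ 239.6 -550.1  404.7] [-180.      0.     23.54] F [-0.2  0.5  0.8] gap 85.58335331606976
d [ 471.4 -179.8    1.7] w [-0.      0.      0.0984]
```

Request:
arm_command --plan '[{"jaw": 1,"dx": 39,"dy": -15,"dz": 0,"wz": 0.01},{"jaw": 1,"dx": 79,"dy": -30,"dz": 0,"wz": 0.02},{"jaw": 1,"dx": 118,"dy": -45,"dz": 0,"wz": 0.03},{"jaw": 1,"dx": 157,"dy": -60,"dz": 0,"wz": 0.04},{"jaw": 1,"dx": 196,"dy": -75,"dz": 0,"wz": 0.05},{"jaw": 1,"dx": 236,"dy": -90,"dz": 0,"wz": 0.06},{"jaw": 1,"dx": 275,"dy": -105,"dz": 0,"wz": 0.07},{"jaw": 1,"dx": 314,"dy": -120,"dz": 0,"wz": 0.08},{"jaw": 1,"dx": 353,"dy": -135,"dz": 0,"wz": 0.09},{"jaw": 1,"dx": 393,"dy": -150,"dz": 0,"wz": 0.095},{"jaw": 1,"dx": 432,"dy": -165,"dz": 0,"wz": 0.098},{"jaw": 1,"dx": 471,"dy": -180,"dz": 2,"wz": 0.0985}]'

```text
invalid input
```

Request:
arm_command --plan '[{"jaw": 1.0,"dx": 39.0,"dy": -15.0,"dz": 0.0,"wx": 0.0,"wy": 0.0,"wz": 0.01},{"jaw": 1.0,"dx": 79.0,"dy": -30.0,"dz": 0.0,"wx": 0.0,"wy": 0.0,"wz": 0.02},{"jaw": 1.0,"dx": 118.0,"dy": -45.0,"dz": 0.0,"wx": 0.0,"wy": 0.0,"wz": 0.03},{"jaw": 1.0,"dx": 157.0,"dy": -60.0,"dz": 0.0,"wx": 0.0,"wy": 0.0,"wz": 0.04},{"jaw": 1.0,"dx": 196.0,"dy": -75.0,"dz": 0.0,"wx": 0.0,"wy": 0.0,"wz": 0.05},{"jaw": 1.0,"dx": 236.0,"dy": -90.0,"dz": 0.0,"wx": 0.0,"wy": 0.0,"wz": 0.06},{"jaw": 1.0,"dx": 275.0,"dy": -105.0,"dz": 0.0,"wx": 0.0,"wy": 0.0,"wz": 0.07},{"jaw": 1.0,"dx": 314.0,"dy": -120.0,"dz": 0.0,"wx": 0.0,"wy": 0.0,"wz": 0.08},{"jaw": 1.0,"dx": 353.0,"dy": -135.0,"dz": 0.0,"wx": 0.0,"wy": 0.0,"wz": 0.09},{"jaw": 1.0,"dx": 393.0,"dy": -150.0,"dz": 0.0,"wx": 0.0,"wy": 0.0,"wz": 0.095},{"jaw": 1.0,"dx": 432.0,"dy": -165.0,"dz": 0.0,"wx": 0.0,"wy": 0.0,"wz": 0.098},{"jaw": 1.0,"dx": 471.0,"dy": -180.0,"dz": 2.0,"wx": 0.0,"wy": 0.0,"wz": 0.0985}]' --squeeze 40

```text
time: 2.75
tool_pos: [600.7, -195.5, 403.1]
tcp_rot: [180.0, -0.0, 17.9]
ft_force: [0.3, -0.7, 0.0]
finger_gap: 0.0
```

Run:
```python
from bench import *
import cv2
from h import *
d=snapshot("wrist"); cv2.imwrite("pics/wrist1.png",d["pixels"][:,:,::-1])
E=d["extrinsics"]
def fonz(px,z):
    u=np.array([px[0]-d["cx"],px[1]-d["cy"]]); r=np.hypot(*u); th=r/d["fx"]
    v=np.array([u[0]/r*np.sin(th),-u[1]/r*np.sin(th),-np.cos(th)]); v=E[:3,:3]@v
    return E[:3,3]+v*(z-E[2,3])/v[2]
hsv=cv2.cvtColor(d["pixels"],cv2.COLOR_RGB2HSV)
m=cv2.inRange(hsv,(8,170,90),(22,255,255))
k,l,st,c=cv2.connectedComponentsWithStats(m)
i=np.argmax(st[1:,4])+1; print(st[i],c[i],fonz(c[i],68))
for t,z in [("tab_orange_top",68),("cover_orange_push",70),("unit_orange",0)]:
    for p in pinpoint("wrist",t)[:2]: print(t,p,fonz(p["pixel"],z).round(1))
```

```text
[269 155  33  32 934] [284.98929336 170.43147752] [ 623.26538795 -188.84232279   68.        ]
tab_orange_top {'pixel': [286.4, 170.6], 'score': 0.75} [ 623.5 -190.2   68. ]
unit_orange {'pixel': [282.4, 169.6], 'score': 0.84} [ 612.8 -189.2    0. ]
```

View pics/wrist1.png

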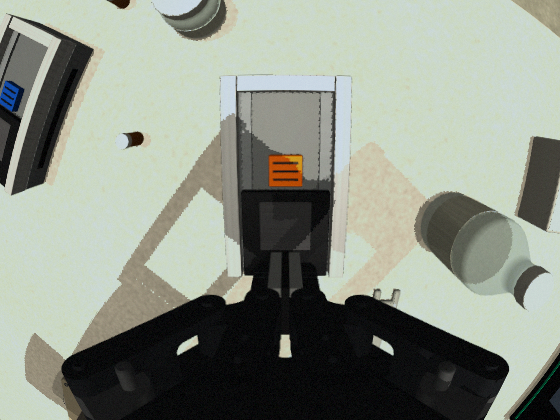

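The wrist view shows the orange tab at (285,170), centred in the channel, with the unit aligned to the image vertical (so yaw is right). The result, about (623,-190), agrees with the fixed cameras.

```bash
python3 go.py 624.5 -189.7 80 17.9
```

```text
t 2.95 tool [ 600.  -196.1  402.3] [-1.7999e+02  5.0000e-02  1.8020e+01] F [ 0.2 -0.1  0.7] gap -0.3337188204268537
d [ 25.4   1.5 149.3] w [-0.0002  0.0008  0.002 ]
```

Request:
arm_command --plan '[{"jaw": 1.0,"dx": 8.0,"dy": 0.5,"dz": 35.0,"wx": 0.0,"wy": 0.0,"wz": 0.0},{"jaw": 1.0,"dx": 16.0,"dy": 1.0,"dz": 75.0,"wx": 0.0,"wy": 0.0,"wz": 0.0},{"jaw": 1.0,"dx": 25.0,"dy": 1.5,"dz": 115.0,"wx": 0.0,"wy": 0.0,"wz": 0.0},{"jaw": 1.0,"dx": 25.0,"dy": 1.5,"dz": 140.0,"wx": 0.0,"wy": 0.0,"wz": 0.0},{"jaw": 1.0,"dx": 25.0,"dy": 1.5,"dz": 149.0,"wx": 0.0,"wy": 0.0,"wz": 0.0},{"jaw": 1.0,"dx": 25.0,"dy": 1.5,"dz": 149.0,"wx": 0.0,"wy": 0.0,"wz": 0.0}]'

```text
time: 3.55
tool_pos: [622.7, -191.5, 252.4]
tcp_rot: [-179.9, 0.1, 17.8]
ft_force: [-0.1, 0.5, 0.2]
finger_gap: -0.2
```

```bash
python3 go.py 624.5 -189.7 58 17.9
python3 - <<'E'
from bench import *
import cv2
d=snapshot("wrist"); cv2.imwrite("pics/wrist2.png",d["pixels"][:,:,::-1])
E
```

```text
t 3.55 tool [ 622.7 -191.5  252.4] [-1.799e+02  1.400e-01  1.782e+01] F [-0.1  0.5  0.2] gap -0.1749015788760685
d [ 2.3 -1.1 21.4] w [-0.0017  0.0024 -0.0014]
```

View pics/wrist2.png

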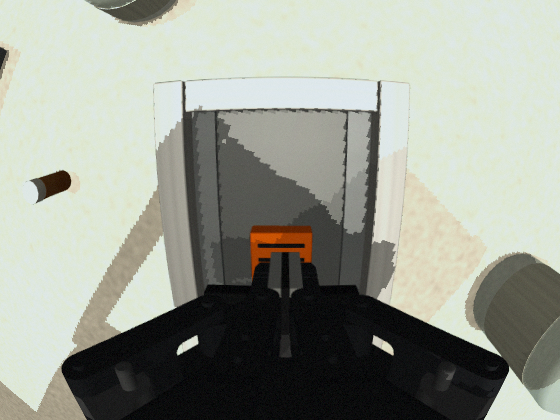

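The fingertips are above the tab, which shows at (281,245) just ahead of them. Pressing now.

Request:
arm_command --plan '[{"jaw": 1.0,"dx": 2.0,"dy": -1.0,"dz": 6.0,"wx": 0.0,"wy": 0.0,"wz": 0.0},{"jaw": 1.0,"dx": 2.0,"dy": -1.0,"dz": 10.0,"wx": 0.0,"wy": 0.0,"wz": 0.0},{"jaw": 1.0,"dx": 2.0,"dy": -1.0,"dz": 13.0,"wx": 0.0,"wy": 0.0,"wz": 0.0},{"jaw": 1.0,"dx": 2.0,"dy": -1.0,"dz": 16.0,"wx": 0.0,"wy": 0.0,"wz": 0.0},{"jaw": 1.0,"dx": 2.0,"dy": -1.0,"dz": 18.0,"wx": 0.0,"wy": 0.0,"wz": 0.0}]'

```text
time: 4.1
tool_pos: [625.7, -189.2, 236.3]
tcp_rot: [180.0, -0.1, 17.9]
ft_force: [0.1, -0.2, 3.7]
finger_gap: 0.4
```

Request:
arm_command --plan '[{"jaw": 1.0,"dx": 0.0,"dy": 0.0,"dz": 1.5,"wx": 0.0,"wy": 0.0,"wz": 0.0},{"jaw": 1.0,"dx": 0.0,"dy": 0.0,"dz": 3.0,"wx": 0.0,"wy": 0.0,"wz": 0.0},{"jaw": 1.0,"dx": 0.0,"dy": 0.0,"dz": 4.0,"wx": 0.0,"wy": 0.0,"wz": 0.0},{"jaw": 1.0,"dx": 0.0,"dy": 0.0,"dz": 4.0,"wx": 0.0,"wy": 0.0,"wz": 0.0}]'

```text
time: 4.5
tool_pos: [625.6, -189.2, 231.8]
tcp_rot: [180.0, -0.0, 17.9]
ft_force: [2.0, -0.8, 2.0]
finger_gap: 0.1
```

Request:
arm_command --plan '[{"jaw": 1.0,"dx": 0.0,"dy": 0.0,"dz": 0.7,"wx": 0.0,"wy": 0.0,"wz": 0.0},{"jaw": 1.0,"dx": 0.0,"dy": 0.0,"dz": 1.4,"wx": 0.0,"wy": 0.0,"wz": 0.0},{"jaw": 1.0,"dx": 0.0,"dy": 0.0,"dz": 1.4,"wx": 0.0,"wy": 0.0,"wz": 0.0}]'

```text
time: 4.8
tool_pos: [625.6, -189.2, 231.4]
tcp_rot: [180.0, -0.0, 17.9]
ft_force: [-2.1, 0.9, 8.9]
finger_gap: -0.1
```

Force is rising, which suggests the end stop. I'll press a little more to confirm.

Request:
arm_command --plan '[{"jaw": 1.0,"dx": 0.0,"dy": 0.0,"dz": 0.7,"wx": 0.0,"wy": 0.0,"wz": 0.0},{"jaw": 1.0,"dx": 0.0,"dy": 0.0,"dz": 1.2,"wx": 0.0,"wy": 0.0,"wz": 0.0},{"jaw": 1.0,"dx": 0.0,"dy": 0.0,"dz": 1.2,"wx": 0.0,"wy": 0.0,"wz": 0.0}]'

```text
time: 5.1
tool_pos: [625.7, -189.2, 231.4]
tcp_rot: [180.0, -0.0, 17.9]
ft_force: [-6.2, 2.0, 17.6]
finger_gap: 0.1
```

The tab has bottomed: 17.6 N with no more travel, tip at about 58.4. Now lift and check.

Request:
arm_command --plan '[{"jaw": 1.0,"dx": 0.0,"dy": 0.0,"dz": -10.0,"wx": 0.0,"wy": 0.0,"wz": 0.0},{"jaw": 1.0,"dx": 0.0,"dy": 0.0,"dz": -35.0,"wx": 0.0,"wy": 0.0,"wz": 0.0},{"jaw": 1.0,"dx": 0.0,"dy": 0.0,"dz": -60.0,"wx": 0.0,"wy": 0.0,"wz": 0.0},{"jaw": 1.0,"dx": -30.0,"dy": 0.0,"dz": -60.0,"wx": 0.0,"wy": 0.0,"wz": 0.0},{"jaw": 1.0,"dx": -70.0,"dy": 0.0,"dz": -60.0,"wx": 0.0,"wy": 0.0,"wz": 0.0},{"jaw": 1.0,"dx": -110.0,"dy": 0.0,"dz": -60.0,"wx": 0.0,"wy": 0.0,"wz": 0.0},{"jaw": 1.0,"dx": -140.0,"dy": 0.0,"dz": -60.0,"wx": 0.0,"wy": 0.0,"wz": 0.0},{"jaw": 1.0,"dx": -140.0,"dy": 0.0,"dz": -60.0,"wx": 0.0,"wy": 0.0,"wz": 0.0}]'

```text
time: 5.9
tool_pos: [488.9, -232.8, 287.9]
tcp_rot: [-179.9, 0.2, 17.8]
ft_force: [1.2, -0.0, 0.0]
finger_gap: 0.0
```

```bash
python3 go.py 494.5 -231.3 64 17.9
python3 - <<'E'
from bench import *
import cv2
d=snapshot("wrist"); cv2.imwrite("pics/wrist3.png",d["pixels"][:,:,::-1])
d=snapshot("scene"); cv2.imwrite("pics/scene3.png",cv2.resize(d["pixels"][200:320,160:300,::-1],None,fx=5,fy=5,interpolation=cv2.INTER_CUBIC))
E
```

```text
t 5.9 tool [ 488.9 -232.8  287.9] [-179.87    0.18   17.77] F [ 1.2 -0.   0. ] gap 0.041777450183452865
d [ 5.9  0.4 50.9] w [-0.0022  0.0031 -0.0022]
```

View pics/wrist3.png

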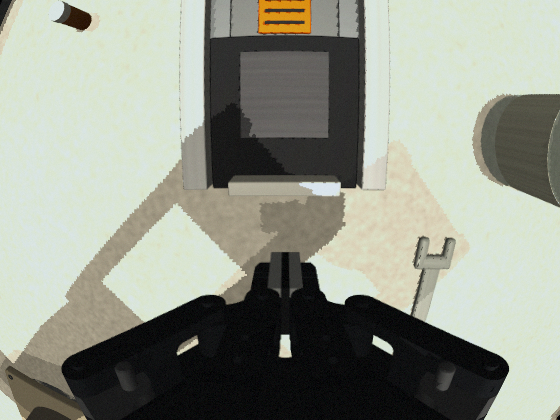

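View pics/scene3.png

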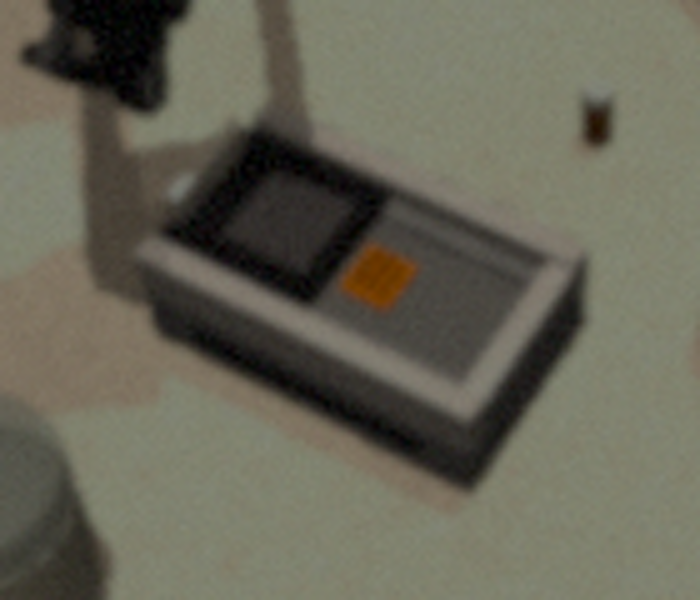

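The wrist view shows the rib at (229–340, 186) and the fingers centred on it at column 286. In the scene view the tab sits flush with no side faces showing. Lower behind the cover, then push.

Request:
arm_command --plan '[{"jaw": 1.0,"dx": 0.0,"dy": 0.0,"dz": 20.0,"wx": 0.0,"wy": 0.0,"wz": 0.0},{"jaw": 1.0,"dx": 0.0,"dy": 0.0,"dz": 40.0,"wx": 0.0,"wy": 0.0,"wz": 0.0},{"jaw": 1.0,"dx": 0.0,"dy": 0.0,"dz": 50.0,"wx": 0.0,"wy": 0.0,"wz": 0.0},{"jaw": 1.0,"dx": 0.0,"dy": 0.0,"dz": 50.0,"wx": 0.0,"wy": 0.0,"wz": 0.0}]'

```text
time: 6.4
tool_pos: [491.9, -231.4, 237.1]
tcp_rot: [-179.8, 0.1, 17.9]
ft_force: [-0.3, 0.2, 0.5]
finger_gap: 0.4
```

```bash
python3 go.py 508.8 -226.7 65 17.9
```

```text
t 6.4 tool [ 491.9 -231.4  237.1] [-1.7983e+02  1.4000e-01  1.7940e+01] F [-0.3  0.2  0.5] gap 0.36285244976697756
d [17.5  0.8 -0.9] w [-0.0029  0.0024  0.0006]
```

Request:
arm_command --plan '[{"jaw": 1.0,"dx": 6.0,"dy": 0.5,"dz": -1.0,"wx": 0.0,"wy": 0.0,"wz": 0.0},{"jaw": 1.0,"dx": 11.0,"dy": 0.5,"dz": -1.0,"wx": 0.0,"wy": 0.0,"wz": 0.0},{"jaw": 1.0,"dx": 14.0,"dy": 0.5,"dz": -1.0,"wx": 0.0,"wy": 0.0,"wz": 0.0},{"jaw": 1.0,"dx": 17.0,"dy": 0.5,"dz": -1.0,"wx": 0.0,"wy": 0.0,"wz": 0.0},{"jaw": 1.0,"dx": 20.0,"dy": 0.5,"dz": -1.0,"wx": 0.0,"wy": 0.0,"wz": 0.0},{"jaw": 1.0,"dx": 23.0,"dy": 0.5,"dz": -1.0,"wx": 0.0,"wy": 0.0,"wz": 0.0},{"jaw": 1.0,"dx": 26.0,"dy": 0.5,"dz": -1.0,"wx": 0.0,"wy": 0.0,"wz": 0.0}]'

```text
time: 7.1
tool_pos: [517.2, -224.6, 240.2]
tcp_rot: [180.0, 0.0, 17.9]
ft_force: [-2.1, -0.6, 1.5]
finger_gap: 0.0
```

Run:
```python
from bench import *
import cv2
print(sense()["ft_force"],sense()["tool_pos"])
d=snapshot("wrist"); cv2.imwrite("pics/wrist4.png",d["pixels"][:,:,::-1])
```

```text
[-2.11806426 -0.55093575  1.50143087] [ 517.22151239 -224.62312122  240.15522939]
```

View pics/wrist4.png

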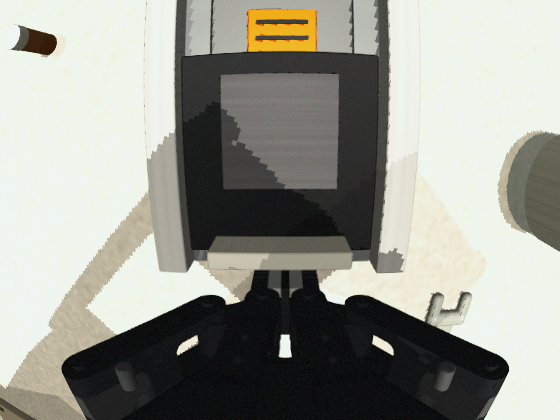

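The cover is moving over the tab (its third ridge is now hidden), with about 2 N of force. Continuing.

Request:
arm_command --plan '[{"jaw": 1.0,"dx": 5.0,"dy": 0.0,"dz": 0.5,"wx": 0.0,"wy": 0.0,"wz": 0.0},{"jaw": 1.0,"dx": 11.0,"dy": 0.0,"dz": 0.5,"wx": 0.0,"wy": 0.0,"wz": 0.0},{"jaw": 1.0,"dx": 17.0,"dy": 0.0,"dz": 0.5,"wx": 0.0,"wy": 0.0,"wz": 0.0},{"jaw": 1.0,"dx": 23.0,"dy": 0.0,"dz": 0.5,"wx": 0.0,"wy": 0.0,"wz": 0.0},{"jaw": 1.0,"dx": 29.0,"dy": 0.0,"dz": 0.5,"wx": 0.0,"wy": 0.0,"wz": 0.0},{"jaw": 1.0,"dx": 35.0,"dy": 0.0,"dz": 0.5,"wx": 0.0,"wy": 0.0,"wz": 0.0},{"jaw": 1.0,"dx": 41.0,"dy": 0.0,"dz": 0.5,"wx": 0.0,"wy": 0.0,"wz": 0.0},{"jaw": 1.0,"dx": 47.0,"dy": 0.0,"dz": 0.5,"wx": 0.0,"wy": 0.0,"wz": 0.0},{"jaw": 1.0,"dx": 52.0,"dy": 0.0,"dz": 0.5,"wx": 0.0,"wy": 0.0,"wz": 0.0},{"jaw": 1.0,"dx": 57.0,"dy": 0.0,"dz": 0.5,"wx": 0.0,"wy": 0.0,"wz": 0.0},{"jaw": 1.0,"dx": 61.0,"dy": 0.0,"dz": 0.5,"wx": 0.0,"wy": 0.0,"wz": 0.0},{"jaw": 1.0,"dx": 64.0,"dy": 0.0,"dz": 0.5,"wx": 0.0,"wy": 0.0,"wz": 0.0}]'

```text
time: 8.35
tool_pos: [578.3, -204.9, 239.6]
tcp_rot: [180.0, -0.0, 17.9]
ft_force: [-0.7, 0.2, 0.9]
finger_gap: 0.0
```

Run:
```python
from bench import *
import cv2
p=sense()["tool_pos"]; print("unit x finger",(p[0]-623.2)*.9516+(p[1]+189.8)*.3074+9)
d=snapshot("wrist"); cv2.imwrite("pics/wrist5.png",d["pixels"][:,:,::-1])
```

```text
unit x finger -38.360768989882686
```

View pics/wrist5.png

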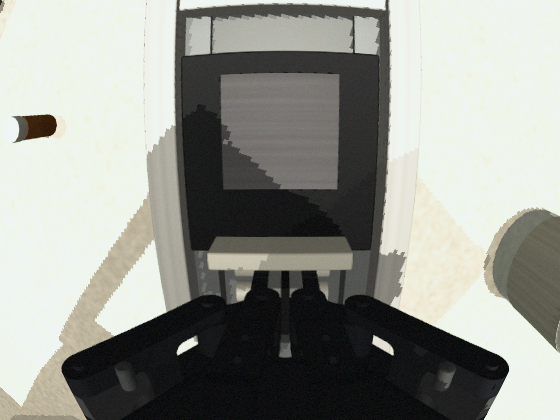

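The cover is flat and has moved about 72 mm, with about 20 mm left to the stop (rows 15–50). I'll push another 12 mm for margin, then back off.

Request:
arm_command --plan '[{"jaw": 1.0,"dx": 3.0,"dy": 0.0,"dz": 0.0,"wx": 0.0,"wy": 0.0,"wz": 0.0},{"jaw": 1.0,"dx": 6.0,"dy": 0.0,"dz": 0.0,"wx": 0.0,"wy": 0.0,"wz": 0.0},{"jaw": 1.0,"dx": 9.0,"dy": 0.0,"dz": 0.0,"wx": 0.0,"wy": 0.0,"wz": 0.0},{"jaw": 1.0,"dx": 11.0,"dy": 0.0,"dz": 0.0,"wx": 0.0,"wy": 0.0,"wz": 0.0},{"jaw": 1.0,"dx": 12.0,"dy": 0.0,"dz": 0.0,"wx": 0.0,"wy": 0.0,"wz": 0.0},{"jaw": 1.0,"dx": 12.0,"dy": 0.0,"dz": 0.0,"wx": 0.0,"wy": 0.0,"wz": 0.0},{"jaw": 1.0,"dx": 4.0,"dy": 0.0,"dz": -1.0,"wx": 0.0,"wy": 0.0,"wz": 0.0},{"jaw": 1.0,"dx": -6.0,"dy": 0.0,"dz": -3.0,"wx": 0.0,"wy": 0.0,"wz": 0.0},{"jaw": 1.0,"dx": -10.0,"dy": 0.0,"dz": -30.0,"wx": 0.0,"wy": 0.0,"wz": 0.0},{"jaw": 1.0,"dx": -30.0,"dy": 0.0,"dz": -70.0,"wx": 0.0,"wy": 0.0,"wz": 0.0},{"jaw": 1.0,"dx": -60.0,"dy": 0.0,"dz": -110.0,"wx": 0.0,"wy": 0.0,"wz": 0.0},{"jaw": 1.0,"dx": -90.0,"dy": 0.0,"dz": -140.0,"wx": 0.0,"wy": 0.0,"wz": 0.0}]'

```text
time: 9.6
tool_pos: [491.0, -233.0, 382.4]
tcp_rot: [179.9, -0.1, 17.9]
ft_force: [0.1, -0.8, -0.1]
finger_gap: 0.1
```

Run:
```python
from bench import *
import cv2
for n in ["wrist","top","scene"]:
    d=snapshot(n); im=d["pixels"][:,:,::-1]; cv2.imwrite(f"pics/{n}6.png",im)
    if n!="wrist":
        x0,y0=(180,215) if n=="scene" else (310,135)
        cv2.imwrite(f"pics/{n}6c.png",cv2.resize(im[y0:y0+120,x0:x0+120],None,fx=5,fy=5,interpolation=cv2.INTER_CUBIC))
```

```text
(no output)
```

View pics/wrist6.png

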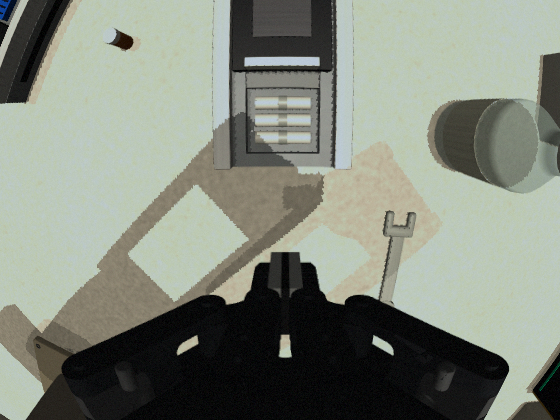

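View pics/top6.png

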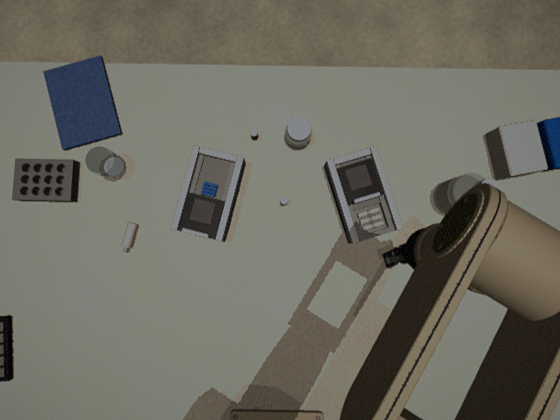

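View pics/scene6c.png

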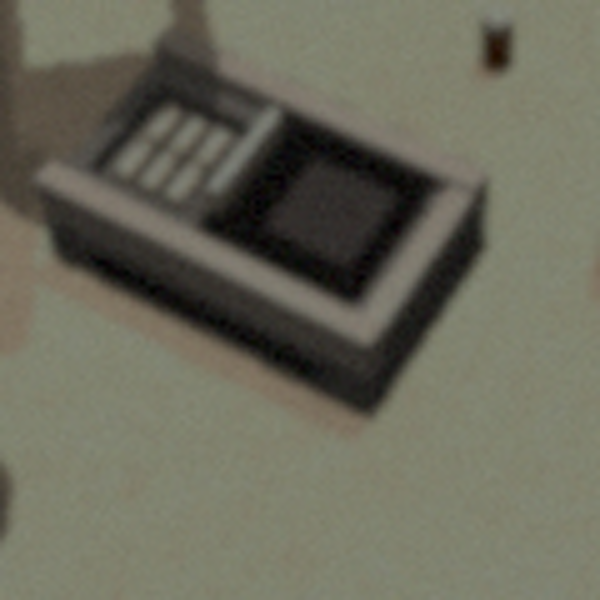

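The wrist view shows the whole bay frame (rows 87–153) with a strip of bare deck between it and the rib at row 62. In the scene view the cover lies flat in the channel. In the top view the blue unit and the other objects are where they were, and the arm is clear.

```bash
python3 -c "
from bench import *
print(hand_in())"
```

```text
the job is handed in; nothing more can be done
None
```

I pressed the orange tab fully in, pushed its cover open until the filter bay was clear, and handed the job in. It took about 10 s on the robot's clock.

- **Tab:** I pressed with closed fingers until the tab stopped. Force rose to 17.6 N with no further travel, and the fingertips were at about 58 mm, the stated fully-in height. After I lifted off, the tab still sat flush in the scene picture.
- **Cover:** I pushed at the foot of the rib along the channel about 84 mm, where 72 mm uncovers the bay. Readings between push steps were 1–2.5 N.
- **Final pictures:** The last wrist and scene views show the bay fully open with bare deck between it and the rib, and the cover flat in the channel. The last top view shows the blue unit still closed and nothing else visibly moved, though the arm partly hid the solvent bottle and the wrench. Those two appeared in the wrist view, upright and in place.
- **Robot:** It ended clear of everything, with forces near zero.

**Disagreements:**
- The two fixed cameras differed by about 4 mm on the unit's position. I settled it with a wrist-camera measurement.
- The first move call was refused as invalid input. I resent it with every field filled in, and nothing moved in between.

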